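Find and mark the balance point of a model lifting-bridge deck

TASK

Slide the wooden model bridge deck (its ballast is hidden inside) gently along the stand, out over the brass fulcrum bar towards the black catch bar, only just until it tips over by its own weight and rests on the catch. Keep it low, lying straight along the stand; do not press it down hard or carry it. Then lift the orange marker saddle off its parking block and seat it astride the tipped deck, its black line right over the brass bar, to mark the balance point, and leave everything else alone.

Things in the scene. Friction and masses are not known exactly. Their poses are not given: they have to be found in the camera images.
- stand: Fixed tipping stand, grey base plate 420 x 70 x 12 mm (x -290 to +130 mm). Origin on the table under the fulcrum line; x is the way the deck must slide out, z up. A level plywood slideway 26 mm wide, top 70 mm above the table, runs from x = -270 to -8 mm; next comes the brass fulcrum bar at x = 0, top level with the slideway. Only the catch lies beyond.
- edge (a point): The fulcrum line: middle of the top line of the brass bar (10 mm in diameter, 100 mm long, lying across the stand), 70 mm above the table; axes as the stand's.
- catch: Fixed black rubber catch bar, 12 mm in diameter and 70 mm long, parallel to the brass bar, 90 mm beyond it (stand x = +90). Origin on the middle of its top line, 10 mm lower than the fulcrum line: a deck that has tipped over on to it slopes by 0.11 rad.
- deck: Loose bridge deck: straight wooden bar 300 mm long (x), 34 wide (y), 24 high (z), red ends, dark cross lines, 0.3 to 0.7 kg. Origin: middle of its underside. Starts flat on the slideway, its x within 0.06 rad of the stand's. Hidden ballast: it balances anywhere within 45 mm of its middle. It tips once that point has passed the brass bar, unless its tail is held or rubbed.
- tail (a point): Middle of the underside at the deck's tail, 150 mm from its origin at its -x end (away from the brass bar); axes as the deck's. Fingers can take the tail from above across the 34 mm width: it overhangs the slideway by 4 mm each side. Held 2 to 3 mm off the slideway, its moment about the brass bar is weight x distance still to go. The tail rises up to 22 mm as the deck tips; friction on the stand is about 0.5 to 0.7.
- marker: Loose orange saddle, 20 g: plate 24 (x) x 46 (y) x 5 mm, two legs 4 mm thick, 14 mm deep, 38 mm apart inside, to straddle a bar; square upright grip 14 x 14 mm on the plate's middle, 5 to 35 mm above the seat face. Origin: centre of the seat face (plate's underside); y runs across the bar it straddles. A black line marks x = 0. Starts astride the parking block.
- park: Fixed dark wooden parking block 70 (x) x 34 (y) x 34 mm high, origin at the centre of its underside; the saddle sits on its top, y across it.
- bottle: Bystander, to be left alone: clear water bottle, 66 mm across, 210 mm tall.
- tin: Bystander, to be left alone: open orange pencil tray 75 x 190 x 50 mm.
- glue: Bystander, to be left alone: white glue jar with a red cap, 56 mm across, 90 mm tall.
- driver: Bystander, to be left alone: green-handled screwdriver lying down.
- offcut: Bystander, to be left alone: plywood offcut 80 x 40 x 30 mm.
- tower: Bystander, to be left alone: model tower with grey, blue and red floors, 100 x 100 x 170 mm.
- block: Bystander, to be left alone: white massing block 60 x 60 x 30 mm.
Mind the look-alikes: they are no part of the job. Of the things that look like the marker, the smallest one is meant.

How it is judged:
On the way:
1. the deck, let go by the robot, has tipped over the brass bar and rests on the catch, so near its balance that it presses the catch with less than 0.35 N, lying along the stand (angle between deck's own z axis and vertical between 0.06 and 0.17 rad and contact force between deck and catch between 0.002 and 0.35 N and angle between the x axis of deck and the x axis of stand, either way round below 0.2 rad and contact force between each of the fingers, the arm and deck below 0.05 N), for 0.3 s.
At the end, for the whole second after the job is handed in: Deck rests tipped (0.06 to 0.17 rad) on brass bar and catch, along the stand within 0.2 rad, pressing the catch with under 0.35 N. Saddle flat astride it (seat within 3 mm of its top, centred within 5 mm, 0.08 rad), black line within 6 mm of the fulcrum line. All still and let go (angle between deck's own z axis and vertical between 0.06 and 0.17 rad and contact force between deck and catch between 0.002 and 0.35 N and angle between the x axis of deck and the x axis of stand, either way round below 0.2 rad and x of marker in the frame of edge between -0.006 and 0.006 m and z of marker in the frame of deck between 0.021 and 0.027 m and y of marker in the frame of deck between -0.005 and 0.005 m and angle between the z axis of marker and the z axis of deck, either way round below 0.08 rad and linear speed of each of marker, deck below 0.02 m/s); the robot touches nothing.
It fails at once if the deck pressed on the stand with more than 40 N (contact force between deck and stand above 40 N).
It fails at once if the saddle pressed on the deck with more than 30 N (contact force between marker and deck above 30 N).
It fails at once if the deck carried (its middle over 30 mm above where it lay) or fallen off the stand (height (world z) of deck above 0.1 m or height (world z) of deck below 0.05 m).
It fails at once if the deck pushed down on the catch with more than 30 N (contact force between deck and catch above 30 N).
It fails at once if a bystander shifted by more than 20 mm (distance of any of bottle, tin, glue, driver, offcut, tower, block from where it was at the start of the episode above 0.02 m).
It also fails if it takes over 72 s, if anything falls off the work surface, if the arm or the gripper's body presses on something with over 40 N, if the wrist force passes 120 N, or if a joint passes its speed limit or range.

ROBOT

A 6-joint arm with a two-finger parallel gripper is mounted at the origin on the work surface. World frame = base frame: x ahead of the robot, y to its left, z up, the work surface at z = 0. Lengths are in m, angles in rad, forces in N, time in s.
With the tool pointing down it reaches from about 0.3 to 0.825 m from the base axis. Payload 5.4 kg.
Tool frame: the origin (TCP) lies at the very end of the fingers, on their centre line; the grasp point (between the pads) lies 19 mm behind it; z points along the fingers, y is the line along which they close (so a half turn about z gives the same grasp; the last joint's range is limited). The gripper opens to 92 mm and grips with 3 to 60 N. Pads are 20 mm wide; open, the fingers measure 128 mm over their backs; the gripper's body (75 mm by 189 mm) begins 69 mm behind the grasp point.
Start: joints at [1.117, 0.158, 1.597, -0, 1.386, -0.21], TCP at [0.139, 0.558, 0.183] pointing down, gripper open.
Joint ranges: [-2.91, 2.91], [-0.94, 2.29], [0.18, 2.7], [-1.29, 4.43], [0.17, 2.64], [-3, 3]. Speed limits (rad/s): [2.57, 2.57, 3.14, 3.14, 3.14, 3.14].

INTERFACE

Orientations are given as a rotation vector (axis times angle).
In Python, from workcell import bot gives the robot as it stands. Calls block until the motion is done:
- bot.goto(position, orientation): joint-space move of the TCP to a pose.
- bot.line_to(position, rot=None, max_speed=0.15): straight line of the TCP; rot=None keeps the orientation; max_speed is the mean speed in m/s.
- bot.set_joints(angles): joint-space move.
- bot.set_gripper(opening, newtons=None): opening from 0.0 (shut) to 1.0 (fully open); newtons is the grip in N (None keeps the last); returns when the fingers have stopped.
- bot.hold(seconds).
- bot.inverse_kinematics(position, orientation): joint angles nearest the present ones, or None.
- bot.read_camera(name): name is "scene" or "top" or "wrist"; returns a dict with "pixels" (420x560x3 uint8, blue, green, red), "fx", "fy", "cx", "cy" (pixels), "k1" (the pictures are not rectified: a ray, as slopes to the right and down, at radius r is drawn at 1 + k1 r^2 times it, then the intrinsics apply), "R" (3x3) and "t" (3): a world point X has camera coordinates R X + t. Camera axes: x right, y down, z forward; pixel columns grow to the right and rows downward; lengths in m; the calibration is good to about 2 mm. A picture is of the moment at which its call begins. There is no depth.
A pose or a line that the arm cannot do raises bot.MotionError and nothing moves.
- bot.job_done(): hands the job in; it is judged then, once.
Readings, each from a call of its own:
- bot.current_clock(): time.
- bot.current_joints(): joint angles.
- bot.current_joint_vel(): joint speeds.
- bot.current_effort(): joint torques, N m.
- bot.current_ee_pos(): TCP position.
- bot.current_tool_rot(): TCP orientation.
- bot.current_contact_force(): force on the tool from outside, world axes, zero at the start.
- bot.current_ft_torque(): the same for the moment, N m.
- bot.current_opening(): opening from 0.0 (shut) to 1.0 (fully open).
- bot.current_grip_force(): force on a finger pad.
Only numpy, scipy, OpenCV 4.12 (cv2) and the standard library are available. Lean on these libraries where they do the work, as an engineer would, in place of code of your own. Each camera call takes 0.05 s, during which the arm holds its last target. There are 200 camera calls.

## Working session

There is one attempt and no reset: what is moved stays moved. The work goes in short steps, each a Python script; the robot and the scene stay as the last script left them, time stands still between calls to the robot, and variables do not carry over. Pictures are saved under pics/ and viewed, at most 10 in all, crops included, and the job is handed in when it is done.

```bash
mkdir -p pics; ls
cat > h.py <<'E'
import numpy as np, cv2
from workcell import bot
def snap(cam,name):
    d=bot.read_camera(cam); cv2.imwrite(f'pics/{name}.png',d['pixels'])
    np.savez(f'pics/{name}.npz',**{k:np.array(v) for k,v in d.items()}); return d
def ray(d,u,v):
    K=np.array([[d['fx'],0,d['cx']],[0,d['fy'],d['cy']],[0,0,1.]],float)
    p=cv2.undistortPoints(np.array([[[u,v]]],float),K,np.array([float(d['k1']),0,0,0]))[0,0]
    R=np.array(d['R']);t=np.array(d['t']).ravel()
    return -R.T@t, R.T@np.array([p[0],p[1],1])
def at_z(d,u,v,z):
    c,r=ray(d,u,v); return c+r*(z-c[2])/r[2]
def proj(d,X):
    X=np.array(d['R'])@np.asarray(X,float)+np.array(d['t']).ravel(); a=X[:2]/X[2]; a=a*(1+d['k1']*(a@a))
    return np.array([d['fx']*a[0]+d['cx'],d['fy']*a[1]+d['cy']])
def load(n): return {k:(v if v.ndim else float(v)) for k,v in np.load(f'pics/{n}.npz').items()}
E
python3 - <<'E'
from h import *
a=snap('scene','s0');b=snap('top','t0')
cv2.imwrite('pics/t0big.png',cv2.resize(b['pixels'],(800,600),interpolation=cv2.INTER_CUBIC))
cv2.imwrite('pics/s0big.png',cv2.resize(a['pixels'],(800,600),interpolation=cv2.INTER_CUBIC))
for d in(a,b): print(d['fx'],d['cx'],d['cy'],d['k1'],-d['R'].T@d['t'],d['R'])
print(bot.current_clock(),bot.current_tool_rot(),bot.current_contact_force())
E
```

```text
pics
467.68778757253193 278.4963136251692 200.44768807666094 -0.04103914567630278 [1.40676171 0.03619371 1.01334397] [[-0.04476612  0.99897606 -0.00654453]
 [ 0.7514354   0.02935506 -0.65915333]
 [-0.65828628 -0.03442553 -0.75198009]]
419.071455900474 278.6086327381628 211.2266391731358 0.0015154970577516266 [ 0.38179313 -0.01125304  1.10395532] [[-0.01066    -0.99952485 -0.02892109]
 [-0.981875    0.01593635 -0.18885847]
 [ 0.18922963  0.02638366 -0.98157835]]
0.1 [-3.81960628e-01 -3.11772931e+00  2.58186303e-03] [ 0.26209686 -0.71972141  0.02343841]
```

View pics/t0big.png

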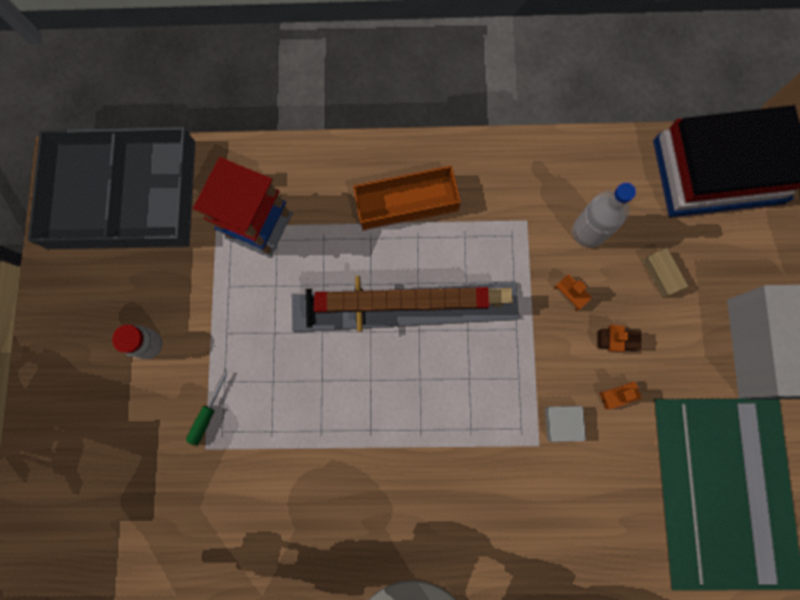

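View pics/s0big.png

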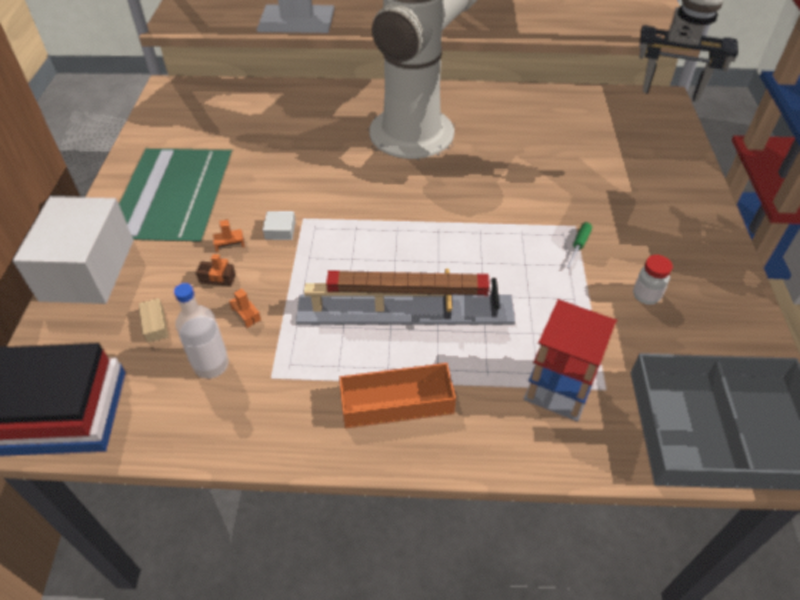

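The top view (800x600) shows the deck at (315–490, 298). The brass bar is at x≈359 and the catch at x≈310, so the slide direction is image left, which is world +y. Orange saddle candidates: (573,291) loose, (619,339) astride the dark block, and (620,396) loose. The description points to the one on the parking block, so I'll check that one close up.

Run:
```python
from h import *
b=load('t0')['pixels']
A=cv2.resize(b[190:236,202:368],None,fx=4.8,fy=4.8,interpolation=cv2.INTER_CUBIC)  # 796x220
B=cv2.resize(b[188:290,385:455],None,fx=3.6,fy=3.6,interpolation=cv2.INTER_CUBIC) # 252x367
s=load('s0')['pixels']
C=cv2.resize(s[145:235,125:190],None,fx=4,fy=4,interpolation=cv2.INTER_CUBIC) # 260x360
D=cv2.resize(b[225:255,412:455],None,fx=6,fy=6,interpolation=cv2.INTER_CUBIC) 
im=np.zeros((600,800,3),np.uint8)
for i,(x,y) in zip((A,B,C,D),((0,0),(0,225),(260,225),(530,225))): im[y:y+i.shape[0],x:x+i.shape[1]]=i[:600-y,:800-x]
cv2.imwrite('pics/c1.png',im)
```

```text
(no output)
```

View pics/c1.png

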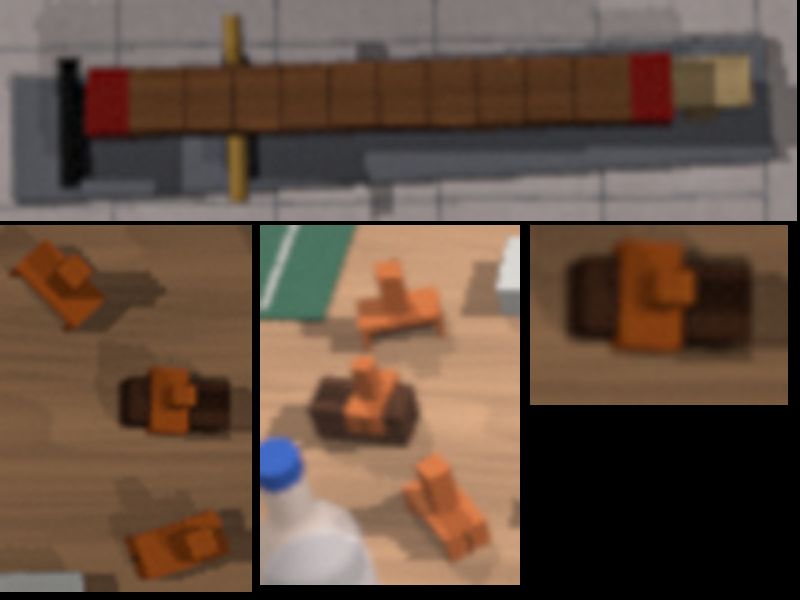

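Run:
```python
from h import *
d=load('t0')
f=lambda x,y,z:at_z(d,(x+.5)/4.8-.5+202,(y+.5)/4.8-.5+190,z)[:2]
g=lambda x,y,z:at_z(d,(x-530+.5)/6-.5+412,(y-225+.5)/6-.5+225,z)[:2]
b1,b2=f(232,15,.066),f(238,200,.066)
c1,c2=f(68,60,.056),f(74,186,.056)
P=[f(*p,.094) for p in((86,70),(672,54),(672,122),(86,137))]
s1,s2=f(750,56,.07),f(750,107,.07)
print('brass',b1,b2,(b1+b2)/2,np.linalg.norm(b1-b2)); print('catch',c1,c2,(c1+c2)/2)
print('slide end',(s1+s2)/2)
ax=lambda a,b:np.degrees(np.arctan2(*(a-b)[::-1]))
print('stand ax', ax((b1+b2)/2,(s1+s2)/2),ax((c1+c2)/2,(s1+s2)/2), np.linalg.norm((b1+b2)/2-(s1+s2)/2),'perp',ax(b1,b2)+90)
h=(P[0]+P[3])/2;t=(P[1]+P[2])/2
print('deck head',h,'tail',t,ax(h,t),np.linalg.norm(h-t),np.linalg.norm(P[0]-P[3]))
Q=[g(*p,.039) for p in((617,242),(684,242),(684,350),(617,350))];print('mk',np.mean(Q,0),ax(Q[0],Q[1]),ax(Q[3],Q[2]),ax(Q[0],Q[3]))
G=[g(*p,.069) for p in((655,262),(694,262),(694,305),(655,305))];print('grip',np.mean(G,0))
B=[g(*p,.034) for p in((570,258),(750,258),(750,340),(570,340))];print('park',np.mean(B,0))
for n,p,z in(('bottle',(594,238),0),('block',(566,424),.03),):
  print(n,at_z(d,p[0]*.7,p[1]*.7,z))
```

```text
brass [0.63111012 0.08926868] [0.531877   0.08590285] [0.58149356 0.08758577] 0.09929018168897398
catch [0.61031034 0.17817802] [0.54208356 0.17377677] [0.57619695 0.17597739]
slide end [ 0.5897736  -0.18214392]
stand ax 91.75828664813066 92.1710864297484 0.2698567459946038 perp 91.94263363044256
deck head [0.57906541 0.16161455] tail [ 0.58224587 -0.13845485] 90.60726094207928 0.3000862588158691 0.035063819450714115
mk [ 0.51595367 -0.36957656] 89.13852383882546 89.21337600691088 -4.38186050260447
grip [ 0.51711674 -0.36963254]
park [ 0.51520876 -0.37510292]
bottle [ 0.71184263 -0.35515999  0.        ]
block [ 0.36694011 -0.27317824  0.03      ]
```

The saddle on the dark block is clearly the smallest, so I'm choosing that one. The poses fit the description well: brass bar about (0.5815, 0.0875), stand axis 92°, deck tail (0.582, -0.138). Next I'll grip the tail, lift it 2.5 mm and weigh it.

```bash
cat >> h.py <<'E'
from scipy.spatial.transform import Rotation as Rn
def down(yaw,tilt=0):  # tool y at 'yaw' from world x, tool z down; tilt about tool y-line (world)
    R=Rn.from_euler('z',yaw)*Rn.from_matrix(np.array([[0,1,0],[1,0,0],[0,0,-1.]]))
    ax=np.array([np.cos(yaw),np.sin(yaw),0])
    return (Rn.from_rotvec(ax*tilt)*R).as_rotvec()
def wrench(n=20,dt=.02):
    a=[]
    for _ in range(n): a.append(np.r_[bot.current_contact_force(),bot.current_ft_torque()]); bot.hold(dt)
    a=np.array(a); return a.mean(0),a.std(0)/np.sqrt(n)
E
python3 - <<'E'
from h import *
np.set_printoptions(precision=4,suppress=True)
ro=min([down(np.radians(.9)),down(np.radians(180.9))],key=lambda r:abs((bot.inverse_kinematics([.5822,-.124,.16],r) if bot.inverse_kinematics([.5822,-.124,.16],r) is not None else [9]*6)[5]))
print(ro,bot.inverse_kinematics([.5822,-.124,.16],ro))
bot.goto([.5822,-.124,.14],ro); bot.set_gripper(.62,15)
bot.line_to([.5822,-.124,.078],max_speed=.1); bot.hold(.3)
w0,e=wrench(); print('base',w0,e)
bot.set_gripper(0,15); bot.hold(.2)
w1,e=wrench(); print('grip',w1-w0,bot.current_opening(),bot.current_grip_force(),bot.current_ee_pos())
bot.line_to([.5822,-.124,.081],max_speed=.02); bot.hold(.3)
w2,e=wrench(); print('lift',w2-w0,e,bot.current_ee_pos())
np.save('w0.npy',w0); np.save('ro.npy',ro)
print(bot.current_clock())
snap('scene','s1')
E
```

```text
[2.2039 2.2388 0.    ] [-0.4127  0.2274  1.5637 -0.      1.3505 -0.4284]
base [-0.1102  0.1855 -0.0639 -0.0595  0.0778 -0.0094] [0.085  0.1034 0.0977 0.0063 0.0068 0.0059]
grip [ 0.0942 -0.2171 -0.0931 -0.009  -0.0136  0.0002] 0.003813700557373338 0.0 [ 0.5822 -0.124   0.078 ]
lift [ 0.3097 -0.1344  0.0085 -0.0144 -0.011   0.0161] [0.1246 0.072  0.0869 0.008  0.006  0.0064] [ 0.5822 -0.124   0.081 ]
7.4083
```

Run:
```python
from h import *
s=load('s1')['pixels']; d=snap('wrist','w1')
A=cv2.resize(s[130:260,190:380],(585,400),interpolation=cv2.INTER_CUBIC)
im=np.zeros((600,800,3),np.uint8); im[:400,:585]=A; im[400:,:267]=cv2.resize(d['pixels'],(267,200))
cv2.imwrite('pics/c2.png',im)
```

```text
(no output)
```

View pics/c2.png

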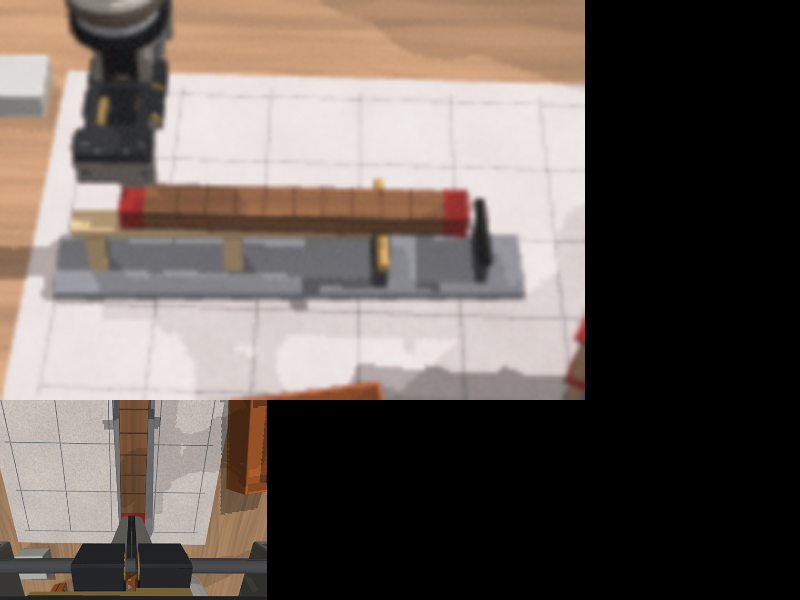

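Run:
```python
from h import *
s=load('s1');w=load('w1');t=load('t0')
p=bot.current_ee_pos();print(p)
for X in(p,[.5822,-.1385,.094],[.579,.1616,.094],[.5815,.0875,.07]):
  q=proj(s,X);print('scene crop',(q-[190,130])*585/190,'wrist',proj(w,X),'top',proj(t,X))
im=np.vstack([cv2.resize(w['pixels'][150:420],(800,386))]); cv2.imwrite('pics/c3.png',im)
```

```text
[ 0.58218361 -0.1239847   0.08097283]
scene crop [137.68282119 205.67922339] wrist [274.61048042 237.27887788] top [335.12494371 209.06644593]
scene crop [119.75699623 195.15000632] wrist [274.26568149 263.83718953] top [341.62338013 207.93261093]
scene crop [469.10847676 202.49219261] wrist [ 276.87433049 -428.32580076] top [219.52631059 211.17016504]
scene crop [381.08927619 220.56874455] wrist [ 279.01295872 -130.00082654] top [250.44070276 211.52757038]
```

View pics/c3.png

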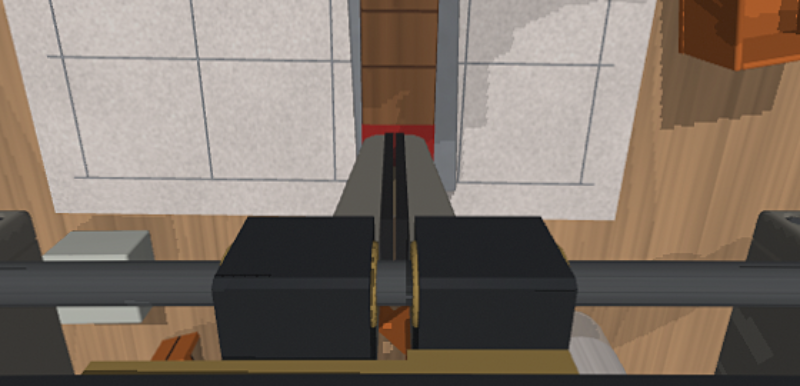

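Run:
```python
from h import *
s=load('s1')
for X in([.677,-.124,.169],[.677,-.124-.0375,.169],[.677,-.124+.0375,.169],[.5822,-.124,.094],[.5822,-.124,.169],[.5822,-.124,.12],[.4872,-.124,.169]):
  print(X,(proj(s,X)-[190,130])*585/190)
snap('scene','s2');t=snap('top','t2')
bot.line_to([.5822,-.124,.12]); bot.set_gripper(.62,15)
s3=snap('scene','s3')
f=lambda p,b:cv2.resize(p['pixels'][b[0]:b[1],b[2]:b[3]],(400,300),interpolation=cv2.INTER_CUBIC)
im=np.vstack([np.hstack([f(load('s2'),(90,210,170,330)),f(s3,(90,210,170,330))]),np.hstack([f(t,(150,270,250,410)),f(load('t0'),(150,270,250,410))])])
cv2.imwrite('pics/c4.png',im)
print(bot.current_opening(),bot.current_clock())
```

```text
[0.677, -0.124, 0.169] [116.02458255 221.374566  ]
[0.677, -0.1615, 0.169] [ 68.2246721  219.95642907]
[0.677, -0.0865, 0.169] [163.97749089 222.79640899]
[0.5822, -0.124, 0.094] [136.5006568  195.63340496]
[0.5822, -0.124, 0.169] [129.44595427 134.4922795 ]
[0.5822, -0.124, 0.12] [134.12630632 175.07497732]
[0.4872, -0.124, 0.169] [141.57987128  56.20910858]
0.6179241248295966 9.0
```

View pics/c4.png

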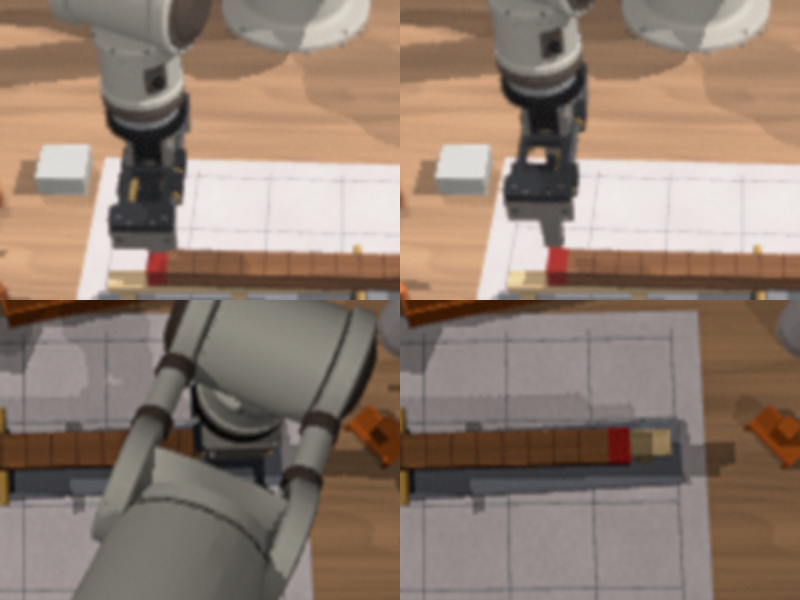

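Run:
```python
from h import *
w=load('w1');s=load('s1')
print('cam pos',-w['R'].T@w['t'],w['fx'],w['k1'], 'view dir',w['R'][2])
im=w['pixels'].astype(int)
for v in (160,200,230,242):
  r=im[v]; m=np.where((r[:,2]-r[:,0]>40)&(np.abs(np.arange(560)-276)<60))[0]; print(v,m.min(),m.max())
# predicted deck edges at z=.094: sample y
for y in(-.117,-.1,-.08,-.06):
  print(y,proj(w,[.582-.017,y,.094]),proj(w,[.582+.017,y,.094]))
c=im[150:250,285]; print([(150+i,tuple(c[i])) for i in range(0,100,4)])
print(bot.current_ee_pos(),bot.current_joints())
```

```text
cam pos [ 0.58170699 -0.04204654  0.28285318] 300.8035703303262 0.0074638081134734075 view dir [ 0.00436007 -0.29091465 -0.95673907]
160 253 305
200 253 304
230 254 303
242 253 303
-0.117 [249.15646453 234.56498754] [299.66448627 235.29662464]
-0.1 [248.89461923 210.40412274] [300.66432845 211.17234105]
-0.08 [248.56566474 180.38243725] [301.91000674 181.19745266]
-0.06 [248.21158722 148.4659506 ] [303.23830977 149.33236858]
[(150, (np.int64(47), np.int64(71), np.int64(102))), (154, (np.int64(48), np.int64(71), np.int64(102))), (158, (np.int64(37), np.int64(51), np.int64(76))), (162, (np.int64(47), np.int64(71), np.int64(102))), (166, (np.int64(48), np.int64(72), np.int64(102))), (170, (np.int64(47), np.int64(70), np.int64(102))), (174, (np.int64(46), np.int64(71), np.int64(101))), (178, (np.int64(46), np.int64(70), np.int64(101))), (182, (np.int64(46), np.int64(70), np.int64(101))), (186, (np.int64(47), np.int64(70), np.int64(101))), (190, (np.int64(47), np.int64(69), np.int64(101))), (194, (np.int64(48), np.int64(72), np.int64(104))), (198, (np.int64(45), np.int64(66), np.int64(94))), (202, (np.int64(47), np.int64(70), np.int64(100))), (206, (np.int64(48), np.int64(70), np.int64(101))), (210, (np.int64(47), np.int64(69), np.int64(100))), (214, (np.int64(53), np.int64(79), np.int64(116))), (218, (np.int64(48), np.int64(69), np.int64(100))), (222, (np.int64(47), np.int64(69), np.int64(99))), (226, (np.int64(48), np.int64(70), np.int64(100))), (230, (np.int64(46), np.int64(69), np.int64(99))), (234, (np.int64(47), np.int64(70), np.int64(99))), (238, (np.int64(30), np.int64(29), np.int64(118))), (242, (np.int64(28), np.int64(30), np.int64(116))), (246, (np.int64(83), np.int64(89), np.int64(91)))]
[ 0.58220855 -0.12402488  0.1200421 ] [-4.12694410e-01  2.63036750e-01  1.60283309e+00 -1.69985351e-06
  1.27566478e+00 -4.28326295e-01]
```

Run:
```python
from h import *
w=load('w1');s=load('s3')
for v in(240,243,246):
  for y in(-.114,-.124):
    c,r=ray(w,276,v);k=(y-c[1])/r[1];print('wrist',v,y,(c+k*r)[2]-.081)
for x in(.611,.625):
  for v in (187.5,189,190.5):
    c,r=ray(s,230.8,v);k=(x-c[0])/r[0];print('scene',x,v,(c+k*r)-np.array([0,0,.12]))
w=snap('wrist','w3')
a=cv2.resize(w['pixels'][180:320,200:360],(800,600) if 0 else (640,560),interpolation=cv2.INTER_CUBIC)
cv2.imwrite('pics/c5.png',a)
```

```text
wrist 240 -0.114 0.029002188773289764
wrist 240 -0.124 0.004979577728774623
wrist 243 -0.114 0.03369581341445298
wrist 243 -0.124 0.010325516348305988
wrist 246 -0.114 0.038168291992036654
wrist 246 -0.124 0.015419574305826397
scene 0.611 187.5 [ 0.611      -0.12562228  0.02853975]
scene 0.611 189 [ 0.611      -0.12609044  0.02293297]
scene 0.611 190.5 [ 0.611      -0.12656207  0.01728591]
scene 0.625 187.5 [ 0.625      -0.12277542  0.04375443]
scene 0.625 189 [ 0.625      -0.12323534  0.03824629]
scene 0.625 190.5 [ 0.625      -0.12369868  0.03269858]
```

View pics/c5.png

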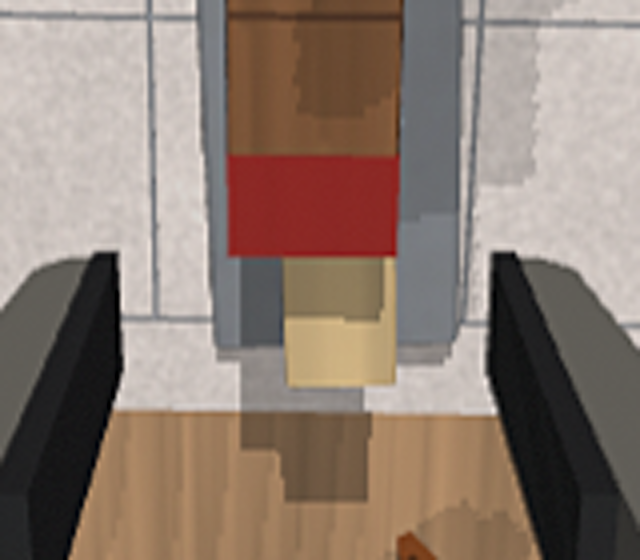

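Run:
```python
from h import *
w=load('w3');tcp=np.array(bot.current_ee_pos())
o=bot.current_opening()*.092
for pts in(((118,253),(490,253)),((122,370),(490,370))):
  P=[((x+.5)/4-.5+200,(y+.5)/4-.5+180) for x,y in pts]
  c,r1=ray(w,*P[0]);_,r2=ray(w,*P[1])
  k=o/np.linalg.norm(r1-r2); print((c+k*(r1+r2)/2)-tcp, o,k)
# tail estimate from wrist
P=[((x+.5)/4-.5+200,(y+.5)/4-.5+180) for x,y in((229,255),(397,255),(229,155),(397,155))]
for p in P: print(at_z(w,*p,.094))
```

```text
[0.00060517 0.00940847 0.03216559] 0.05671581927483004 0.18349332823454695
[ 0.00119269 -0.0086371   0.0355276 ] 0.05671581927483004 0.18552953770874284
[ 0.56781083 -0.14013989  0.094     ]
[ 0.60222007 -0.13960549  0.094     ]
[ 0.56786776 -0.11854394  0.094     ]
[ 0.60140288 -0.11802374  0.094     ]
```

The fingertips are really about 33 mm above the reported TCP: the wrist and scene views agree, and the fingers closed on air above the deck. I'll correct for that offset and grip again.

Run:
```python
from h import *
np.set_printoptions(precision=4,suppress=True)
x,y=.584,-.127
bot.line_to([x,y,.12]); bot.line_to([x,y,.046],max_speed=.1); bot.hold(.2)
t=bot.current_clock();a=[bot.current_contact_force() for _ in range(4)];print(np.array(a),bot.current_clock()-t)
w0,e=wrench(50,.01); print('base',w0,e)
bot.set_gripper(0,12); bot.hold(.2)
w1,e=wrench(20,.01); print('grip',w1-w0,bot.current_opening(),bot.current_grip_force(),bot.current_ee_pos())
bot.line_to([x,y,.0487],max_speed=.02); bot.hold(.2)
w2,e=wrench(50,.01); print('lift',w2-w0,e,bot.current_ee_pos())
np.save('w0.npy',w0)
print(bot.current_clock(),bot.current_opening())
```

```text
[[-0.4541 -0.031  -0.5157]
 [-0.4541 -0.031  -0.5157]
 [-0.4541 -0.031  -0.5157]
 [-0.4541 -0.031  -0.5157]] 0.0
base [ 0.0727 -0.0117 -0.0587 -0.0751  0.0624  0.0006] [0.0636 0.0626 0.0708 0.0045 0.0034 0.004 ]
grip [ 0.1805  0.1178 -0.3324  0.0104 -0.037  -0.1238] 0.36984437705325457 11.999258548021317 [ 0.584 -0.127  0.046]
lift [ 0.562   1.1641 -2.8338  0.1304 -0.0979 -0.1119] [0.0678 0.0731 0.0659 0.0065 0.0037 0.0044] [ 0.5839 -0.1268  0.0486]
12.5417 0.3683851794164006
```

Now I have a grip, with 2.8 N at the tail. I'll slide it in steps and extrapolate to where the moment reaches zero.

```bash
cat > slide.py <<'E'
import sys
from h import *
np.set_printoptions(precision=3,suppress=True)
w0=np.load('w0.npy'); u=np.array([np.cos(np.radians(91.9)),np.sin(np.radians(91.9))])
p0=np.array([.584,-.127])
try: D=np.load('D.npy').tolist()
except Exception: D=[]
for s in map(float,sys.argv[1].split(',')):
    bot.line_to([*(p0+s*u),.0487],max_speed=.04); bot.hold(.15)
    w,e=wrench(25,.01); w-=w0; L=.2145-s
    D.append([s,w[1],w[2],w[3],-w[2]*L,-w[2]*L-(.0487-.07)*w[1]+w[3],-w[2]*L-(.0487+.033+.019-.07)*w[1]])
np.save('D.npy',D); D=np.array(D); print(D)
for c in(4,5,6):
    k=np.polyfit(D[:,0],D[:,c],1); print(c,'zero at',-k[1]/k[0],'W',-k[0])
print(bot.current_clock(),bot.current_opening(),bot.current_ee_pos())
E
python3 slide.py 0.01,0.02,0.03,0.04
```

```text
[[ 0.01   2.06  -2.89   0.255  0.591  0.89   0.528]
 [ 0.02   1.564 -2.77   0.177  0.539  0.749  0.491]
 [ 0.03   1.958 -2.367  0.216  0.437  0.695  0.377]
 [ 0.04   1.313 -2.119  0.141  0.37   0.539  0.329]]
4 zero at 0.08820146519531408 W 7.659703100877582
5 zero at 0.0897422300600845 W 11.095483386068091
6 zero at 0.08579195344034042 W 7.092845004652197
15.575 0.3671156636810276 [ 0.583 -0.087  0.049]
```

```bash
python3 slide.py 0.055,0.065,0.072
```

```text
[[ 0.01   2.06  -2.89   0.255  0.591  0.89   0.528]
 [ 0.02   1.564 -2.77   0.177  0.539  0.749  0.491]
 [ 0.03   1.958 -2.367  0.216  0.437  0.695  0.377]
 [ 0.04   1.313 -2.119  0.141  0.37   0.539  0.329]
 [ 0.055  2.76  -1.937  0.386  0.309  0.754  0.224]
 [ 0.065 -0.326 -1.45  -0.156  0.217  0.054  0.227]
 [ 0.072  0.338 -1.071 -0.063  0.153  0.096  0.142]]
4 zero at 0.09591735401328033 W 6.891504997908522
5 zero at 0.08630866894159703 W 12.102440172097316
6 zero at 0.09610766310536854 W 6.087958303096906
17.9 0.3695230019050901 [ 0.582 -0.055  0.049]
```

```bash
python3 slide.py 0.08,0.087,0.091
```

```text
[[ 0.01   2.06  -2.89   0.255  0.591  0.89   0.528]
 [ 0.02   1.564 -2.77   0.177  0.539  0.749  0.491]
 [ 0.03   1.958 -2.367  0.216  0.437  0.695  0.377]
 [ 0.04   1.313 -2.119  0.141  0.37   0.539  0.329]
 [ 0.055  2.76  -1.937  0.386  0.309  0.754  0.224]
 [ 0.065 -0.326 -1.45  -0.156  0.217  0.054  0.227]
 [ 0.072  0.338 -1.071 -0.063  0.153  0.096  0.142]
 [ 0.08   0.223 -0.929 -0.074  0.125  0.056  0.118]
 [ 0.087 -0.783 -0.517 -0.248  0.066 -0.199  0.09 ]
 [ 0.091 -2.01  -0.296 -0.48   0.037 -0.486  0.098]]
4 zero at 0.096750425456992 W 6.807780655350617
5 zero at 0.07589371684984744 W 15.070658072643207
6 zero at 0.10231519344700159 W 5.546582017900815
19.9 0.37033353443388894 [ 0.581 -0.036  0.049]
```

The pad torsion is a constant -0.11 N·m on top of the lift force. Allowing for it, balance comes out near s≈0.08, so s=0.091 has probably gone too far. I'll back up to 0.075, then advance in small steps with a release at each one and watch the tail with the wrist camera.

```bash
cat > step.py <<'E'
import sys
from h import *
u=np.array([np.cos(np.radians(91.9)),np.sin(np.radians(91.9))]); p0=np.array([.584,-.127])
def red(n):
    p=snap('wrist',n)['pixels'].astype(int)[120:400,210:345]
    m=(p[...,2]>70)&(p[...,1]<.45*p[...,2])&(p[...,0]<.45*p[...,2])
    r=np.where(m.sum(1)>15)[0]+120
    return r.min(),r.max(),np.median(np.sort(m.sum(1))[-12:])
if __name__=='__main__':
    first=True
    for s in map(float,sys.argv[1].split(',')):
        if not first: bot.set_gripper(0,12)
        bot.line_to([*(p0+s*u),.0487 if first else .046],max_speed=.04)
        if first: bot.line_to([*(p0+s*u),.0465],max_speed=.02)
        g=red('g'); bot.set_gripper(.5); bot.hold(.5); r=red(f'r{int(s*1e4)}')
        print(s,g,r,bot.current_clock(),flush=True); first=False
        if r[2]-g[2]>2 or r[1]-g[1]>6: print('tipped?'); break
E
python3 step.py 0.075,0.078
```

```text
0.075 (np.int64(256), np.int64(289), np.float64(60.0)) (np.int64(257), np.int64(290), np.float64(61.0)) 21.6917
0.078 (np.int64(257), np.int64(290), np.float64(60.0)) (np.int64(259), np.int64(292), np.float64(61.0)) 23.2583
```

```bash
python3 step.py 0.0,0.1 2>/dev/null >/dev/null & sleep 0; kill %1 2>/dev/null
python3 - <<'E'
from h import *
print(bot.current_ee_pos(),bot.current_opening(),bot.current_clock())
E
```

```text
[ 0.58141687 -0.04904315  0.04599686] 0.49918984537091143 23.2583
```

```bash
sed -i 's/first=True/first=False/' step.py; python3 step.py 0.0805,0.083,0.0855
```

```text
0.0805 (np.int64(259), np.int64(292), np.float64(60.0)) (np.int64(260), np.int64(293), np.float64(61.0)) 24.825
0.083 (np.int64(260), np.int64(293), np.float64(60.0)) (np.int64(261), np.int64(294), np.float64(61.0)) 26.3917
0.0855 (np.int64(261), np.int64(294), np.float64(60.0)) (np.int64(262), np.int64(295), np.float64(61.0)) 27.9583
```

```bash
python3 step.py 0.0885,0.091,0.0935,0.096
```

```text
0.0885 (np.int64(262), np.int64(295), np.float64(60.0)) (np.int64(268), np.int64(306), np.float64(65.0)) 29.525
tipped?
```

Run:
```python
from h import *
p=bot.current_ee_pos()
bot.line_to([p[0],p[1],.13],max_speed=.15)
bot.goto([.5165,-.37,.08],down(np.radians(-.5))); bot.set_gripper(.5,12)
s=snap('scene','s4');t=snap('top','t4');w=snap('wrist','w4')
A=cv2.resize(t['pixels'][190:236,182:348],None,fx=4.8,fy=4.8,interpolation=cv2.INTER_CUBIC)
B=cv2.resize(s['pixels'][170:235,200:365],None,fx=2.8,fy=2.8,interpolation=cv2.INTER_CUBIC)
C=cv2.resize(w['pixels'][160:320,196:356],(336,336),interpolation=cv2.INTER_CUBIC)
im=np.zeros((600,800,3),np.uint8)
for i,(x,y) in zip((A,B,C),((0,0),(0,225),(464,225))): im[y:y+i.shape[0],x:x+i.shape[1]]=i
cv2.imwrite('pics/c6.png',im);print(bot.current_clock())
```

```text
31.8917
```

View pics/c6.png

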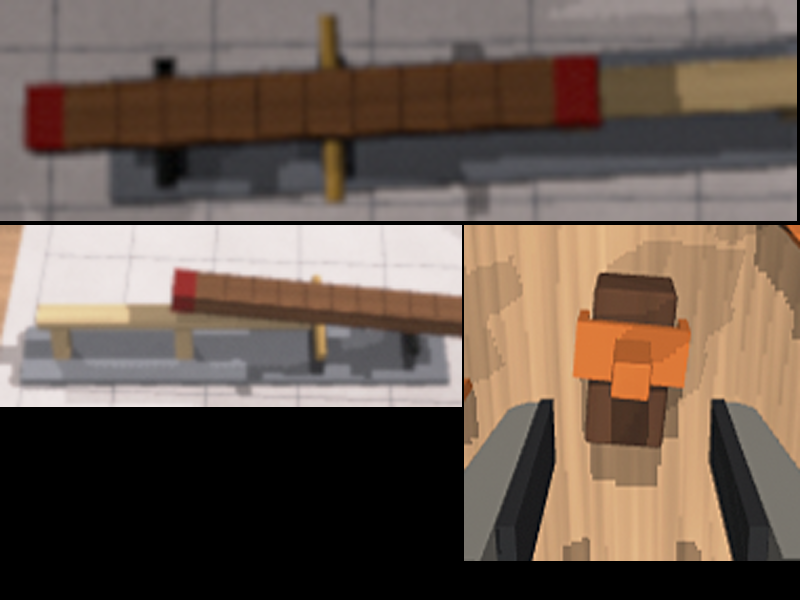

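The deck is tipped and resting on the catch: its head is beyond the black bar and its tail is raised. In the wrist inset the grip top is at about (613–652, 362–400), and the saddle is turned a few degrees.

Run:
```python
from h import *
np.set_printoptions(precision=4,suppress=True)
w=load('w4');t=load('t4')
g=lambda x,y,z:at_z(w,(x-464+.5)/2.1-.5+196,(y-225+.5)/2.1-.5+160,z)[:2]
G=[g(*p,.069) for p in((613,362),(652,362),(650,400),(611,398))];print('grip',np.mean(G,0))
ang=lambda a,b:np.degrees(np.arctan2(*(b-a)[::-1]))
l,r=g(574,378,.039),g(688,388,.039);print('plate back edge yaw',ang(l,r),np.linalg.norm(l-r))
bl,br=g(586,440,.034),g(664,445,.034); tl,tr=g(596,295,.034),g(675,295,.034)
print('block back',ang(bl,br),'sides',ang(bl,tl),ang(br,tr),(bl+br+tl+tr)/4)
f=lambda x,y,z:at_z(t,(x+.5)/4.8-.5+182,(y+.5)/4.8-.5+190,z)
h=[f(25,87,.076),f(27,152,.076)];q=[f(598,55,.109),f(600,126,.109)]
H=np.mean(h,0);T=np.mean(q,0);print('head',H,'tail',T,ang(T[:2],H[:2]),np.linalg.norm(H-T))
print('at brass',T+(H-T)*(.0875-T[1])/(H[1]-T[1]))
print('edges at brass',f(330,71,.094),f(330,138,.094))
b=[f(327,15,.066),f(334,200,.066)];print('brass',np.mean(b,0))
```

```text
grip [ 0.5176 -0.3711]
plate back edge yaw -5.824711933830129 0.047236082226950964
block back -4.503481731215063 sides 84.77269553534647 86.60027635161269 [ 0.5169 -0.3807]
head [0.5754 0.2465 0.076 ] tail [ 0.5794 -0.0518  0.109 ] 90.76928984096914 0.30014604387362825
at brass [0.5775 0.0875 0.0936]
edges at brass [0.5948 0.0855 0.094 ] [0.5598 0.0854 0.094 ]
brass [0.5815 0.0879 0.066 ]
```

Run:
```python
from h import *
np.set_printoptions(precision=4,suppress=True)
yw=np.radians(-4.8); ro=down(yw)
bot.line_to([.5167,-.371,.05],rot=ro); bot.line_to([.5167,-.371,.013],max_speed=.06); bot.hold(.1)
bot.set_gripper(0,8); bot.hold(.1)
print('open',bot.current_opening()*.092,bot.current_grip_force(),bot.current_contact_force(),bot.current_ee_pos())
bot.line_to([.5167,-.371,.06],max_speed=.1); bot.line_to([.5167,-.371,.17],max_speed=.2)
r2=down(np.radians(.8),-.11)
print(bot.inverse_kinematics([.5794,.081,.12],r2))
bot.goto([.5794,.081,.17],r2); bot.line_to([.5794,.0802,.12],max_speed=.15); bot.hold(.15)
print(bot.current_opening()*.092,bot.current_clock(),bot.current_ee_pos())
w=snap('wrist','w5'); s=snap('scene','s5')
A=cv2.resize(w['pixels'][120:330,140:420],(560,420),interpolation=cv2.INTER_CUBIC)
B=cv2.resize(s['pixels'][150:230,250:350],(240,192),interpolation=cv2.INTER_CUBIC)
im=np.zeros((420,800,3),np.uint8);im[:,:560]=A;im[:192,560:]=B;cv2.imwrite('pics/c7.png',im)
```

```text
open 0.013939310181720909 8.000113070011139 [-0.132  -0.4146  1.1763] [ 0.5167 -0.3711  0.0131]
[-0.0001  0.255   1.617  -0.1152  1.2699  0.0201]
0.013675422259949426 37.4333 [0.5806 0.08   0.1216]
```

View pics/c7.png

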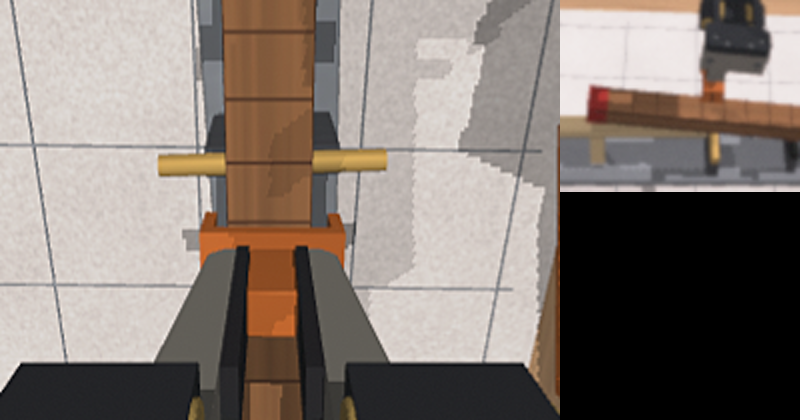

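Run:
```python
from h import *
np.set_printoptions(precision=4,suppress=True)
w=load('w5')
g=lambda x,y,z:at_z(w,(x+.5)/2-.5+140,(y+.5)/2-.5+120,z)
print('brass',g(158,166,.066),g(386,159,.066))
for v,z in((100,.085),(162,.092),(215,.098)):
  l={100:224,162:226,215:228}[v];r={100:314,162:313,215:312}[v]
  a,b=g(l,v,z),g(r,v,z);print('deck',(a+b)/2,np.linalg.norm(a-b))
p=np.array(bot.current_ee_pos());R=Rn.from_rotvec(bot.current_tool_rot());print(p,bot.current_tool_rot(),bot.current_joint_vel(),bot.current_clock())
seat=p+R.apply([0,0,-.021]); print('seat',seat)
# saddle front edge, predicted plate front corners & leg ends
for q in([0.012,.023,-.021],[0.012,-.023,-.021],[-0.012,.023,-.021],[-.012,-.023,-.021]):
  X=p+R.apply(q); u=proj(w,X); print(q,((u-[140,120])*2+.5))
```

```text
brass [0.5311 0.084  0.066 ] [0.6317 0.0885 0.066 ]
deck [0.5798 0.1199 0.085 ] 0.035121325941427764
deck [0.5803 0.0967 0.092 ] 0.034349565445101454
deck [0.5807 0.0764 0.098 ] 0.033515355473962276
[0.5803 0.0802 0.1213] [ 2.1484  2.1782 -0.1158] [ 0.0034  0.0028  0.0064 -0.0011 -0.0014 -0.0005] 37.5333
seat [0.5802 0.0825 0.1422]
[0.012, 0.023, -0.021] [340.2081 224.2842]
[0.012, -0.023, -0.021] [197.1749 224.3624]
[-0.012, 0.023, -0.021] [337.8742 291.6923]
[-0.012, -0.023, -0.021] [199.7946 291.771 ]
```

Run:
```python
from h import *
np.set_printoptions(precision=4,suppress=True)
n=np.array([0,.1098,.994]); T=np.array([.5795,.0852,.0733])
bot.line_to(T+.04*n,max_speed=.06); bot.hold(.4)
w0,_=wrench(20,.01); print(np.array(bot.current_ee_pos())-T-.04*n)
bot.line_to(T+.006*n,max_speed=.04); bot.hold(.3); print(np.array(bot.current_ee_pos())-T)
for h in(.003,.0015,.0005,0,-.001):
    bot.line_to(T+h*n,max_speed=.02); bot.hold(.15); w,_=wrench(12,.01); dw=w-w0
    print(h,dw[:3],np.array(bot.current_ee_pos())-T)
    if dw[2]>.8: break
print(bot.current_opening()*.092,bot.current_clock())
snap('wrist','w6')
```

```text
[ 0. -0.  0.]
[0.0001 0.0007 0.0061]
0.003 [ 0.065   0.0905 -0.1181] [0.0001 0.0003 0.003 ]
0.0015 [0.0611 0.1197 0.1039] [0.     0.0002 0.0015]
0.0005 [-0.1918  0.0297 -0.1266] [-0.      0.0001  0.0005]
0 [ 0.1023  0.2654 -0.0323] [ 0. -0.  0.]
-0.001 [-2.0484  0.5885  5.6694] [ 0.0003 -0.0001 -0.0003]
0.013871051780604682 42.2917
```

Run:
```python
from h import *
n=np.array([0,.1098,.994]); T=np.array([.5795,.0852,.0733])
bot.line_to(T-.0002*n,max_speed=.02); bot.hold(.15)
bot.set_gripper(.35); bot.hold(.2)
bot.line_to(T+.06*n,max_speed=.08)
p=np.array(bot.current_ee_pos()); bot.line_to([p[0],p[1],.18],max_speed=.2)
bot.goto([.45,-.2,.2],down(0)); bot.hold(.3)
t=snap('top','t7');s=snap('scene','s7')
A=cv2.resize(t['pixels'][190:236,182:348],None,fx=4.8,fy=4.8,interpolation=cv2.INTER_CUBIC)
B=cv2.resize(s['pixels'][165:235,240:370],None,fx=5,fy=5,interpolation=cv2.INTER_CUBIC)
im=np.zeros((600,800,3),np.uint8);im[:A.shape[0],:A.shape[1]]=A;im[225:225+B.shape[0],:B.shape[1]]=B
cv2.imwrite('pics/c8.png',im);print(bot.current_clock(),bot.current_opening())
```

```text
46.3167 0.34876088409032757
```

View pics/c8.png

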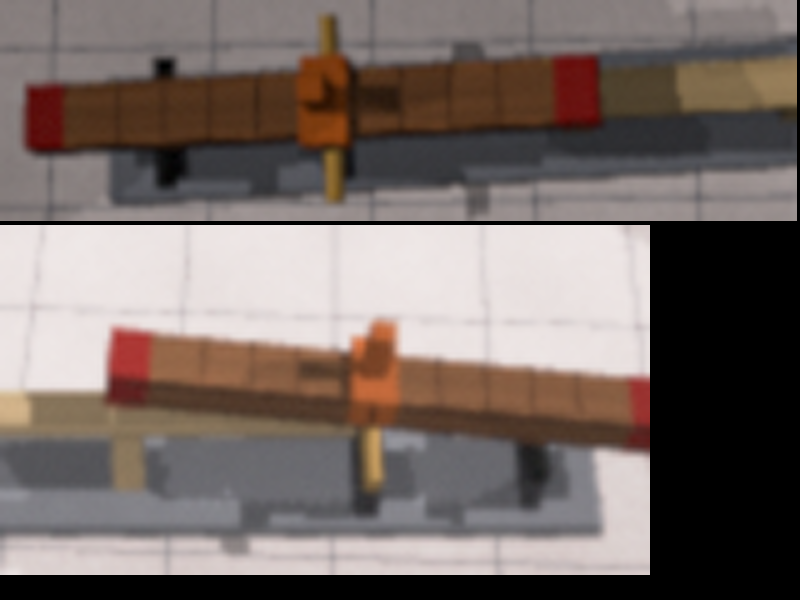

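The saddle sits astride the tipped deck and the deck still rests on the catch. I'll check the saddle's offset numerically: plate x is 299–350, and the brass ends are at (327,15) and (334,200).

Run:
```python
from h import *
t=load('t7')
f=lambda x,y,z:at_z(t,(x+.5)/4.8-.5+182,(y+.5)/4.8-.5+190,z)
print('plate top',f(324.5,102,.099),'brass',(f(327,15,.066)+f(334,200,.066))/2)
```

```text
plate top [0.57762682 0.08775802 0.099     ] brass [0.58149824 0.08785201 0.066     ]
```

```bash
python3 -c "
from workcell import bot
print(bot.job_done(),bot.current_clock())"
```

```text
the job is handed in; nothing more can be done
the job is handed in; nothing more can be done
```

I handed the job in: the deck tipped and rests on the catch, and the saddle sits astride it with its line within about 1 mm of the brass bar by camera; I didn't measure the force on the catch, and no verdict came back.

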